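# Set the order-call fader to the third click and switch the microphone on

## Robot

A 6-joint arm with a two-finger parallel gripper is mounted at the origin on a cart in front of the work surface, level with it; the furniture and walls round the work are solid. World frame = base frame: x ahead of the robot, y to its left, z up, the work surface at z = 0. Lengths are in mm, angles in rad, forces in N, time in s.
With the tool pointing down it reaches from about 350 to 925 mm from the base axis. Payload 6.4 kg.
Tool frame: the origin (TCP) lies midway between the tips of the shut fingers; the grasp point (between the pads) lies 19 mm behind it (manip.grip_point_offset is the distance from the TCP to the grasp point, in mm); z points along the fingers, y is the line along which they close (so a half turn about z gives the same grasp; the last joint's range is limited). The gripper opens to 85 mm and grips with 20 to 120 N. Pads are 22 mm wide; open, the fingers measure 114 mm over their backs; the gripper's body (76 mm by 85 mm) begins 54 mm behind the grasp point. The pads swing forward as they close: fully open they stand 13 mm farther back than shut.
Start: joints at [-1.395, 0.245, 1.558, -0, 1.339, -0.174], TCP at [222.767, -610.646, 231.29] pointing down, gripper open.
Joint ranges: [-3.13, 3.13], [-1.02, 2.26], [0.13, 2.54], [-0.95, 4.09], [0.21, 2.88], [-2.74, 2.74]. Speed limits (rad/s): [2.57, 2.57, 3.14, 3.14, 3.14, 3.14].

## Interface

Orientations are given as a unit quaternion [x, y, z, w].
In Python, from plant import status, imaging, sign_off, manip gives the robot as it stands.
- The arm moves only by the tool carry_out, never from a script. Its argument "plan" is a list of rows, each a list of 4 numbers: the shift along the tool's x, y, z in mm, then the turn about the tool's z in rad. A call has 1 to 12 rows; each row is the pose to reach, as a shift and turn from the pose commanded when the call began, along the tool's axes at that moment; what a row does not reach only later rows make up. A row lasts 1/10 s, in which the tool goes at most 50 mm and 8.59 degrees, less where a joint would pass 70% of its speed; a pose out of reach is approached as far as the arm can. A call with a gripper value outside its range is refused whole. "fingers" is the opening, from 0 (shut) to 1 (fully open), set as the call begins (left out, the last holds). The fingers move at their own pace and stop on an object; "squeeze" is the grip in N (left out, the last holds). Time passes only in rows, so rows that repeat a pose let the fingers close. It gives the time, the measured TCP pose, the force, the opening and the grip force at its end, in the units of the state.
- status.sense(): the state, without advancing time (a new reading comes with each control period).
- imaging.get_image(name): name is "scene" or "top" or "wrist"; returns a dict with "frame" (400x640x3 uint8, red, green, blue), "K" (3x3 intrinsics, pixels), "R" (3x3) and "t" (3): a world point X has camera coordinates R X + t; the wrist camera has in their place "mount" (4x4, takes a point from camera to tool coordinates, whose origin is the TCP and whose axes are the flange's). Camera axes: x right, y down, z forward; pixel columns grow to the right and rows downward; lengths in mm; the calibration is good to about 2 mm. The wrist camera is an equidistant fisheye: a pixel r from the principal point sees the ray r / f radians off the axis. A picture is of the moment at which its call begins: read the wrist's pose just before it. There is no depth.
- sign_off(): hands the job in; it is judged then, once.
The state is a dict: "time": time; "qpos": joint angles; "dq": joint speeds; "effort": joint torques, N m; "eef_pos": TCP position; "tcp_rot": TCP orientation; "force": force on the tool from outside, world axes, zero at the start; "moment": the same for the moment, N m; "width": finger opening in mm; "grip_force": force on a finger pad.
Only numpy, scipy, OpenCV 4.12 (cv2) and the standard library are available. Lean on these libraries where they do the work, as an engineer would, in place of code of your own. Each camera call takes 0.05 s, during which the arm holds its last target. There are 200 camera calls.

## Task

Get the order-call microphone ready: with a fingertip, gently and without pinching it, push the orange fader on the small mixer down to its silent end (the end nearer the robot), then push it back up, away from the robot, and stop in the third click without ever going past it. Only then press the round green talk button fully down and let it spring back; leave the fader in the third click and the things around the mixer standing where they are.

Things in the scene. Friction and masses are not known exactly. Their poses are not given: they have to be found in the camera images.
- mixer: Small dark paging mixer, grey top panel, fixed to the worktop: 130 mm deep (its x), 170 mm wide (its y), flat top 45 mm up. Origin: centre of its underside, on the worktop. +x points away from the robot (turned up to 0.45 rad either way), +y to the left. The fader slot runs along x at y = +40 mm; the talk button is at x = -10, y = -40 mm.
- fader (a joint): Fader position in m, growing to the mixer's +x. 0 = silent end (hard stop 1 mm below). A click each 0.012 up to 0.072: the third is 0.036, at the 4th of 7 pairs of white marks. It starts in the first or second. Leaving a click takes about 4 N, fading to nothing at the crest 6 mm on; a little past the crest it snaps ahead into the next click, leaving a slow finger behind; before it, it slips back.
- fader_cap (a point): Centre of the top face of the orange fader cap, 66 mm above the worktop. The cap is 14 mm along the slot (mixer x), 24 mm across it, and its sides reach from 5 to 21 mm above the mixer's top panel. It moves only along the mixer's x axis.
- talk (a joint): Travel of the talk button in m: 0 released, 0.006 fully down; it springs back. About 5 N presses it fully down.
- talk_top (a point): Centre of the top face of the round green talk button, 30 mm across, on the mixer's top; pressed straight down.
- microphone: Black gooseneck table microphone standing to the left of the mixer, to be left alone. Base about 124 x 109 x 26 mm, its centre 157 mm from the origin along the object's -y; the neck rises to 149 mm and ends 211 mm along +y. Origin at worktop height.
- espresso_cup: White espresso cup, 61 x 85 mm with its handle, 53 mm tall, standing just left of the mixer, to be left alone. Origin at the centre of its underside.
- cocoa_jar: Small spice jar with a dark brown lid, 44 mm across, 96 mm tall, standing just right of the mixer, to be left alone. Origin at the centre of its underside.

How it is judged:
By the outcome, as a careful person would: the job done as asked, in the order asked, and still so for the second after the job is handed in, with the robot touching nothing.
It also fails if it takes over 48 s, if anything falls off the work surface, if the arm or the gripper's body presses on something with over 40 N, if the wrist force passes 120 N, or if a joint passes its speed limit or range.

## Working session

There is one attempt and no reset: what is moved stays moved. The work goes in short steps, Python scripts to look and compute and a tool call to move; the robot and the scene stay as the last step left them, time stands still between calls to the robot, and variables do not carry over. Pictures are saved under pics/ and viewed, at most 10 in all, crops included, and the job is handed in when it is done.

Besides the shell and the picture viewer there is one more tool, called after ">>>" in YAML: its name, and indented under it one key for each argument. carry_out: Moves the arm, as the interface text tells. Its arguments: {"type":"object","properties":{"plan":{"type":"array"},"fingers":{"type":"number"},"squeeze":{"type":"number"}},"required":["plan"]}

```bash
ls; mkdir -p pics
python3 - <<'E'
from plant import status, imaging
import cv2,numpy as np
s=status.sense();print(s)
for n in("top","scene"):
    d=imaging.get_image(n);np.savez(f"pics/{n}.npz",**d);cv2.imwrite(f"pics/{n}0.png",d["frame"][:,:,::-1]);print(n,d["K"],d["R"],d["t"])
E
```

```text
pics
{'time': 0.0, 'qpos': array([-1.39508031e+00,  2.45821328e-01,  1.55902387e+00, -2.72150276e-05,
        1.33867700e+00, -1.74084488e-01]), 'dq': array([ 0.0008289 , -0.00182666,  0.00029602, -0.001673  ,  0.00049554,
       -0.00149529]), 'effort': array([-1.15132403e-03, -4.29515433e+01, -3.26127398e+01, -1.96212482e-04,
        5.42284208e-03, -5.13703853e-06]), 'eef_pos': array([ 222.67142067, -610.07631703,  230.17037449]), 'tcp_rot': array([ 9.84742896e-01,  1.74012925e-01, -1.40265696e-05, -9.64762232e-04]), 'force': array([ 0.30366071, -0.18410928, -0.80036352]), 'moment': array([0.00860391, 0.0411592 , 0.01147057]), 'grip_force': 0.0, 'width': 84.8563147585881}
top [[495.34648971   0.         319.11736886]
 [  0.         495.34648971 198.40544108]
 [  0.           0.           1.        ]] [[ 0.01285958 -0.99991152  0.0034035 ]
 [-0.98667033 -0.01324136 -0.16219223]
 [ 0.16222294 -0.00127241 -0.98675331]] [  -8.00522132  491.61431304 1123.63059255]
scene [[489.10327878   0.         307.6040002 ]
 [  0.         489.10327878 198.57853847]
 [  0.           0.           1.        ]] [[-0.57582913 -0.81756774  0.00195243]
 [-0.5294152   0.37105569 -0.76291364]
 [ 0.62300912 -0.44034154 -0.64649746]] [274.68869554 299.21145506 939.5861814 ]
```

View pics/top0.png

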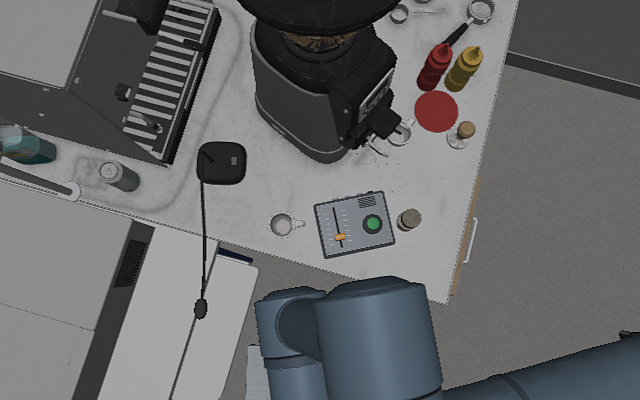

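View pics/scene0.png

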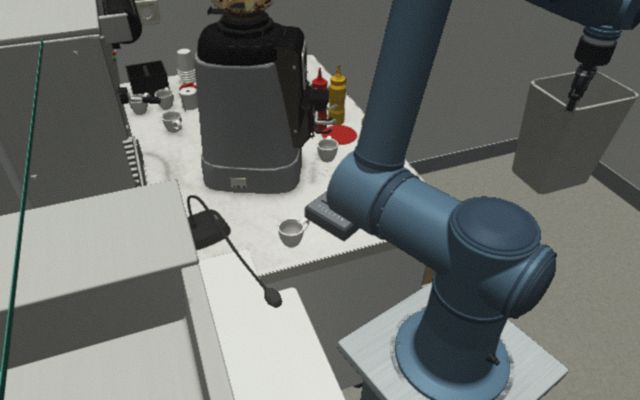

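The top view shows the mixer at about (355,224), the orange cap at (340,237), the green button at (373,223), the cup at (282,225) and the jar at (408,219). In the scene view the arm partly hides the mixer.

```bash
cat > h.py <<'E'
import cv2,numpy as np
def ray(d,uv,z):
    R,t,K=d["R"],d["t"],d["K"]
    c=-R.T@t; v=R.T@np.linalg.solve(K,[uv[0],uv[1],1.]); return c+v*(z-c[2])/v[2]
def cents(mask):
    n,l,st,c=cv2.connectedComponentsWithStats(mask.astype(np.uint8)); return [(st[i,4],c[i].round(2),st[i,:4]) for i in range(1,n)]
E
python3 - <<'E'
from h import *
d=np.load("pics/top.npz");f=d["frame"]
x0,y0,x1,y1=300,180,430,265
h=cv2.cvtColor(f,cv2.COLOR_RGB2HSV);H,S,V=[h[...,i].astype(int) for i in range(3)]
roi=np.zeros(f.shape[:2],bool);roi[y0:y1,x0:x1]=1
o=roi&(H>5)&(H<25)&(S>130)&(V>120);g=roi&(H>40)&(H<85)&(S>90)
for n,m,z in(("cap",o,66),("btn",g,53)):
    for a,c,b in cents(m):
        if a>5: print(n,a,c,b,ray(d,c,z).round(1))
# panel outline
dark=roi&(S>40)&(V<170)|(roi&(V<110))
cs,_=cv2.findContours(cv2.morphologyEx(((roi)&(V<165)).astype(np.uint8),cv2.MORPH_OPEN,np.ones((3,3))),cv2.RETR_EXTERNAL,cv2.CHAIN_APPROX_NONE)
for c in cs:
    if cv2.contourArea(c)>1500:
        r=cv2.minAreaRect(c);p=cv2.boxPoints(r);print(cv2.contourArea(c),p);print([ray(d,q,45)[:2].round(1) for q in p])
cv2.imwrite("pics/crop0.png",cv2.resize(f[y0:y1,x0:x1,::-1],None,fx=6,fy=6,interpolation=cv2.INTER_CUBIC))
E
```

```text
cap 23 [339.57 234.43] [335 233  10   4] [405.2 -49.   66. ]
cap 20 [340.2 237.9] [336 236   9   4] [397.3 -50.5  66. ]
btn 135 [372.63 223.13] [366 217  14  13] [ 433.5 -125.6   53. ]
7178.5 [[300. 180.]
 [429. 180.]
 [429. 264.]
 [300. 264.]]
[array([534.2,  44. ]), array([ 538.3, -259.8]), array([ 342. , -255.3]), array([338.1,  40.3])]
```

View pics/crop0.png

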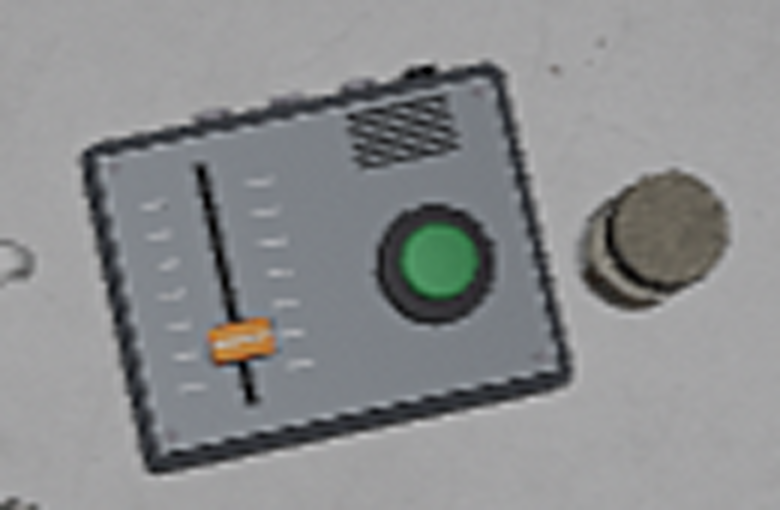

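The crop shows the slot from (250,402) to (200,165). The mark rows run from left (193,386) to (153,205) and right (300,363) to (260,182). The cap is at (242,342), and the button top is at (440,261).

Run:
```python
from h import *
d=np.load("pics/top.npz")
P=lambda x,y,z:ray(d,(x/6-.42+300,y/6-.42+180),z)
L0,L6,R0,R6=P(193,386,45),P(153,205,45),P(300,363,45),P(260,182,45)
ax=((L6-L0)+(R6-R0));yaw=np.arctan2(ax[1],ax[0]);print("spacing",np.linalg.norm(L6-L0)/6,np.linalg.norm(R6-R0)/6,"yaw",yaw)
ex=np.array([np.cos(yaw),np.sin(yaw)]);ey=np.array([-ex[1],ex[0]])
c0=((L0+R0)/2)[:2];c6=((L6+R6)/2)[:2];s0,s1=P(250,402,45)[:2],P(200,165,45)[:2]
print("slotyaw",np.arctan2(*(s1-s0)[::-1]))
cap=P(242,342,66)[:2];print("det0",c0,"c6",c6,"cap",cap,"cap pos",(cap-c0)@ex,(cap-c0)@ey,"slot in det frame",(s0-c0)@ex,(s0-c0)@ey,(s1-c0)@ex,(s1-c0)@ey)
for z in(45,50,55,60):
  b=P(440,261,z)[:2];print(z,b,(b-c0)@ex,(b-c0)@ey)
cr=[P(*q,45)[:2] for q in((90,152),(495,70),(565,378),(153,466))];print(np.mean(cr,0),[(((q-c0)@ex).round(1),((q-c0)@ey).round(1)) for q in cr])
print(np.load("pics/top.npz")["t"].shape)
from scipy.spatial.transform import Rotation as Ro
from plant import status
s=status.sense();print(Ro.from_quat(s["tcp_rot"]).as_matrix().round(3))
```

```text
spacing 11.955910788529195 11.972570642153931 yaw 0.22387921322445808
slotyaw 0.21438724517190036
det0 [389.66647401 -52.55524271] c6 [459.66011169 -36.61795919] cap [400.32045048 -49.80496183] cap pos 10.998691027655143 0.31631504531918214 slot in det frame -10.576324212985078 0.982001627039611 83.23465924244998 0.0915240256850147
45 [ 434.51280292 -127.15534501] 27.164880040978737 -82.69484730719324
50 [ 433.93726216 -126.59964263] 26.72707626830414 -82.02523536540535
55 [ 433.3617214  -126.04394026] 26.289272495629543 -81.35562342361746
60 [ 432.78618064 -125.48823788] 25.851468722954937 -80.68601148182955
[432.34577891 -83.04166398] [(np.float64(97.2), np.float64(40.9)), (np.float64(95.8), np.float64(-120.8)), (np.float64(-26.9), np.float64(-119.5)), (np.float64(-26.6), np.float64(42.6))]
(3,)
[[ 0.939  0.343 -0.   ]
 [ 0.343 -0.939  0.002]
 [ 0.    -0.002 -1.   ]]
```

>>> carry_out:
  plan:
    - [388, -461, 0, 0.13]
    - [388, -461, 0, 0.13]
    - [388, -461, 0, 0.13]
    - [388, -461, 0, 0.13]
    - [388, -461, 0, 0.13]
    - [388, -461, 0, 0.13]
    - [388, -461, 0, 0.13]
    - [388, -461, 0, 0.13]
    - [388, -461, 0, 0.13]
    - [388, -461, 0, 0.13]
    - [388, -461, 0, 0.13]
    - [388, -461, 0, 0.13]
  fingers: 0

```text
time: 1.3
eef_pos: [428.5, -44.9, 231.2]
tcp_rot: [0.994, 0.11, 0.0, 0.0]
force: [0.7, -0.8, -0.7]
width: 0.0
grip_force: 0.0
```

>>> carry_out:
  plan:
    - [0, 0, 60, 0]
    - [0, 0, 100, 0]
    - [0, 0, 100, 0]
    - [0, 0, 100, 0]

```text
time: 1.7
eef_pos: [428.1, -47.0, 131.4]
tcp_rot: [0.994, 0.11, -0.001, -0.0]
force: [0.2, -0.9, 1.3]
width: 0.6
grip_force: 0.0
```

Run:
```python
from plant import status, imaging
from h import *
s=status.sense();d=imaging.get_image("wrist");np.savez("pics/w1.npz",pos=s["eef_pos"],q=s["tcp_rot"],**d)
t=imaging.get_image("top")["frame"]
print(s["eef_pos"],s["tcp_rot"],s["force"],d["K"],d["mount"])
cv2.imwrite("pics/w1.png",np.vstack([d["frame"][:,:,::-1],cv2.resize(t[180:265,300:430,::-1],(290,190))@np.eye(3)if 0 else np.pad(cv2.resize(t[180:265,300:430,::-1],(300,196)),((0,0),(0,340),(0,0)))]))
```

```text
[428.0825706  -46.95100981 131.44922032] [ 9.93978283e-01  1.09573516e-01 -7.97370534e-04 -4.26680353e-04] [ 0.24679027 -0.86797871  1.29642663] [[309.70691629   0.         322.92376117]
 [  0.         309.70691629 200.9349795 ]
 [  0.           0.           1.        ]] [[ 1.08728752e-03 -9.44009273e-01 -3.29917127e-01  8.55875505e+01]
 [ 9.99999386e-01  1.09692165e-03  1.56956515e-04  1.15627072e+00]
 [ 2.13724835e-04 -3.29917095e-01  9.44009886e-01 -1.41926110e+02]
 [ 0.00000000e+00  0.00000000e+00  0.00000000e+00  1.00000000e+00]]
```

View pics/w1.png

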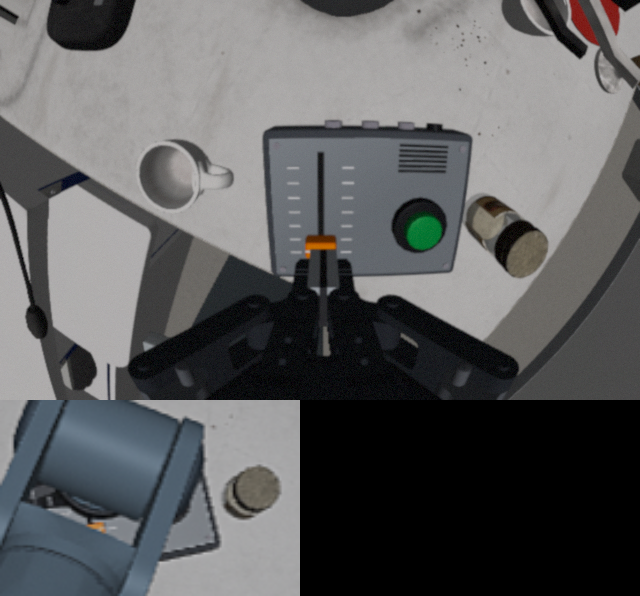

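The wrist view shows the slot end at (320,153) and the left marks at (293,168) to (295,252). The cap is at (321,243), the button at (425,232), and the dark fingertips lie just below the cap.

```bash
cat >> h.py <<'E'
from scipy.spatial.transform import Rotation as Ro
def wray(d,pos,q,uv,z):
    K=d["K"];p=np.array([(uv[0]-K[0,2])/K[0,0],(uv[1]-K[1,2])/K[1,1]]);r=np.hypot(*p)
    v=np.r_[np.sin(r)*p/max(r,1e-9),np.cos(r)];M=d["mount"];R=Ro.from_quat(q).as_matrix()
    c=R@M[:3,3]+pos;v=R@M[:3,:3]@v;return c+v*(z-c[2])/v[2]
E
python3 - <<'E'
from h import *
d=np.load("pics/w1.npz");f=d["frame"];W=lambda uv,z:wray(d,d["pos"],d["q"],uv,z)
g=cv2.cvtColor(f,cv2.COLOR_RGB2GRAY).astype(float)
th=cv2.morphologyEx(g,cv2.MORPH_TOPHAT,np.ones((7,7)));m=th>25
pts=[]
for side,(a,b) in(("L",(284,304)),("R",(337,358))):
    mm=np.zeros_like(m);mm[160:258,a:b]=m[160:258,a:b]
    for n,c,bx in cents(mm):
        if n>5:
            p=W(c,45);pts.append((side,*p[:2]));print(side,n,c,p[:2].round(1))
h=cv2.cvtColor(f,cv2.COLOR_RGB2HSV);H,S,V=[h[...,i].astype(int) for i in range(3)]
for n,mk,z in(("cap",(H>5)&(H<25)&(S>150)&(V>90),66),("btn",(H>45)&(H<80)&(S>120)&(V>110),53)):
    mk=mk.copy();mk[:,:280]=0;mk[:,450:]=0
    for a,c,b in cents(mk):
        if a>30:print(n,a,c,b,W(c,z).round(1),[W((b[0]+b[2]/2-.5,y),z).round(1) for y in(b[1]-.5,b[1]+b[3]-.5)])
print(W((320,153),45))
print(V[230:262,320])
E
```

```text
L 24 [292.5 167.5] [455.  -18.4]
L 29 [292.93 182.93] [443.1 -21.1]
L 27 [293.44 197.67] [431.4 -23.8]
L 31 [294.   211.94] [419.8 -26.4]
L 24 [294.25 225.58] [408.2 -28.8]
L 29 [295. 239.] [396.4 -31.6]
L 29 [295.97 251.93] [384.6 -34.7]
R 32 [347.59 167.12] [464.4 -59.1]
R 42 [347.71 182.5 ] [452.6 -62.1]
R 22 [347.  197.5] [440.7 -64.5]
R 31 [347.   211.94] [429.  -67.4]
R 28 [346.07 225.82] [417.2 -69.7]
R 30 [345.83 239.03] [405.6 -72.4]
R 25 [345.6  251.64] [394.1 -75.2]
cap 272 [320.21 245.02] [305 240  31  10] [406.3 -50.9  66. ] [array([410.8, -49.8,  66. ]), array([402.5, -51.6,  66. ])]
btn 769 [423.86 232.36] [408 217  32  32] [ 428.1 -132.3   53. ] [array([ 441.3, -127.2,   53. ]), array([ 413.9, -137.3,   53. ])]
[470.36443514 -36.36870651  45.        ]
[ 28  25  26  23  39  57  74  84  80  86  89  94 128 167 188 194 196 193
 176 119  59  33  31  30  34  31  29  31  30  30  24  29]
```

>>> carry_out:
  plan:
    - [0, 0, 40, 0]
    - [0, 0, 65, 0]
    - [0, 0, 78, 0]
    - [0, 0, 78, 0]
    - [0, 0, 78, 0]

```text
time: 2.3
eef_pos: [430.2, -48.0, 55.5]
tcp_rot: [0.994, 0.109, 0.002, 0.001]
force: [0.2, -0.9, -0.3]
width: -0.2
grip_force: 0.0
```

```bash
cat > look.py <<'E'
import sys
from plant import status, imaging
from h import *
D0=np.array([389.5,-54.5]);e=np.array([np.cos(.225),np.sin(.225)])
s=status.sense();d=imaging.get_image("wrist");W=lambda uv,z:wray(d,s["eef_pos"],s["tcp_rot"],uv,z)
f=d["frame"];h=cv2.cvtColor(f,cv2.COLOR_RGB2HSV);H,S,V=[h[...,i].astype(int) for i in range(3)]
tp=(s["eef_pos"][:2]-D0)
print("t",s["time"],"tcp",s["eef_pos"].round(1),"slot",(tp@e).round(1),"lat",(tp@[-e[1],e[0]]).round(1),"F",s["force"].round(2),"F.e",(s["force"][:2]@e).round(2))
mk=(H>5)&(H<25)&(S>150)&(V>90);mk[:,:280]=0;mk[:,370:]=0
for a,c,b in cents(mk):
    if a>20:print("cap",a,c,b,"front/back slot",[((W((c[0],y),66)[:2]-D0)@e).round(1) for y in(b[1]-.5,b[1]+b[3]-.5)])
g=cv2.cvtColor(f,cv2.COLOR_RGB2GRAY);m=cv2.morphologyEx(g,cv2.MORPH_TOPHAT,np.ones((9,9)))>25
mm=np.zeros_like(m);mm[:,270:312]=m[:,270:312];mm[:,332:375]=m[:,332:375];mm[:100]=0
r=[]
for n,c,bx in cents(mm):
    if 10<n<80 and bx[2]>bx[3]:
        p=W(c,45)[:2]-D0
        if abs(abs(p@[-e[1],e[0]])-21)<5: r.append((p@e).round(1))
print("marks",sorted(r))
if len(sys.argv)>1: cv2.imwrite("pics/"+sys.argv[1],f[:,:,::-1])
E
python3 look.py w2.png
```

```text
t 2.3 tcp [430.2 -48.   55.5] slot 41.2 lat -2.8 F [ 0.24 -0.94 -0.28] F.e 0.02
marks [np.float64(-25.5), np.float64(12.1), np.float64(23.9), np.float64(24.1), np.float64(35.9), np.float64(36.0), np.float64(47.8), np.float64(48.0), np.float64(59.9), np.float64(60.1), np.float64(71.8), np.float64(71.9)]
```

View pics/w2.png

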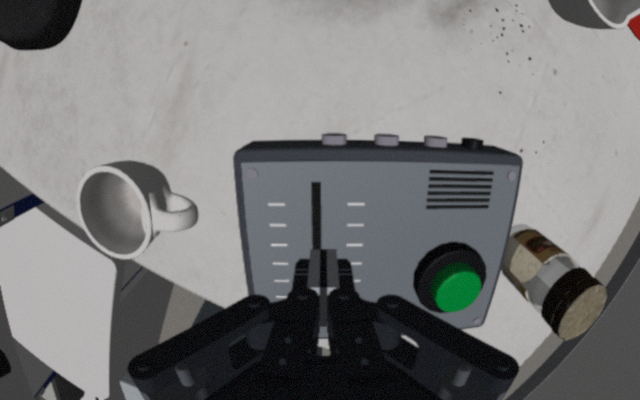

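The marks match the model to 0.1 mm. The fingers are just beyond the cap, with tips at about (322,265), and the cup, jar and button are all clear.

>>> carry_out:
  plan:
    - [-3, -2, 1, 0]
    - [-6, -2, 2, 0]
    - [-9, -2, 2, 0]
    - [-10, -2, 2, 0]
    - [-11, -2, 2, 0]
    - [-12, -2, 2, 0]
    - [-13, -2, 2, 0]
    - [-14, -2, 2, 0]

```text
time: 3.15
eef_pos: [414.7, -48.0, 51.4]
tcp_rot: [0.994, 0.11, 0.001, -0.0]
force: [2.0, 2.5, -0.3]
width: -0.1
grip_force: 1.5
```

>>> carry_out:
  plan:
    - [-1, 0, 0, 0]
    - [-2, 0, 0, 0]
    - [-3, 0, 0, 0]
    - [-4, 0, 0, 0]

```text
time: 3.55
eef_pos: [410.0, -49.1, 51.2]
tcp_rot: [0.994, 0.11, -0.001, 0.0]
force: [-0.0, 0.0, -0.3]
width: -0.4
grip_force: 0.0
```

>>> carry_out:
  plan:
    - [-1, 0, 0, 0]
    - [-2, 0, 0, 0]
    - [-3, 0, 0, 0]
    - [-3, 0, 0, 0]

```text
time: 3.95
eef_pos: [407.3, -49.6, 51.2]
tcp_rot: [0.994, 0.11, -0.0, -0.0]
force: [0.6, 0.3, -0.8]
width: 0.3
grip_force: 0.0
```

>>> carry_out:
  plan:
    - [-0.7, 0, 0, 0]
    - [-1.4, 0, 0, 0]
    - [-2, 0, 0, 0]
    - [-2, 0, 0, 0]

```text
time: 4.35
eef_pos: [405.9, -50.0, 51.4]
tcp_rot: [0.994, 0.11, 0.001, 0.0]
force: [2.8, 1.0, -1.5]
width: -0.1
grip_force: 1.5
```

>>> carry_out:
  plan:
    - [-0.5, 0, 0, 0]
    - [-1, 0, 0, 0]
    - [-1, 0, 0, 0]

```text
time: 4.65
eef_pos: [405.2, -50.2, 51.4]
tcp_rot: [0.994, 0.109, 0.001, 0.0]
force: [4.8, 2.1, -3.7]
width: -0.1
grip_force: 2.8
```

>>> carry_out:
  plan:
    - [3, 0, 0, 0]
    - [6, 0, 0, 0]
    - [6, 0, -25, 0]
    - [6, 0, -45, 0]
    - [-15, 0, -45, 0]
    - [-40, 0, -45, 0]
    - [-42, 0, -45, 0]
    - [-42, 0, -45, 0]

```text
time: 5.45
eef_pos: [363.4, -59.5, 96.3]
tcp_rot: [0.994, 0.109, 0.0, 0.0]
force: [-0.1, -0.1, 0.8]
width: -0.0
grip_force: 0.0
```

```bash
python3 look.py w3.png
```

```text
t 5.45 tcp [363.4 -59.5  96.3] slot -26.6 lat 0.9 F [-0.07 -0.06  0.79] F.e -0.08
cap 572 [322.39 190.2 ] [303 183  40  15] front/back slot [np.float64(10.1), np.float64(1.0)]
cap 270 [322.5  204.97] [303 202  40   7] front/back slot [np.float64(-1.5), np.float64(-5.9)]
marks [np.float64(-0.3), np.float64(-0.1), np.float64(11.8), np.float64(12.0), np.float64(23.8), np.float64(23.9), np.float64(35.6), np.float64(35.9), np.float64(47.8), np.float64(48.0)]
```

View pics/w3.png

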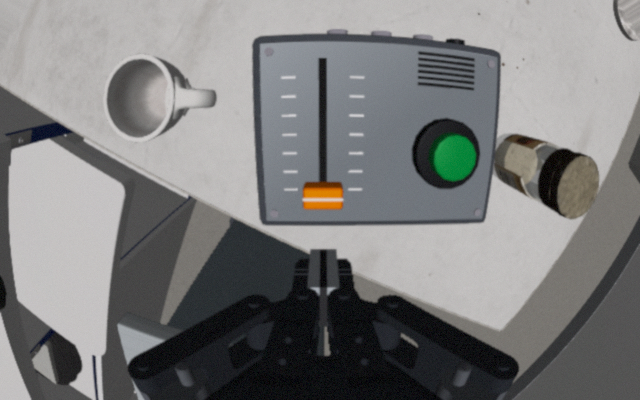

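The cap is at the silent end: its white line sits at (322,200), which is slot position about 0. The fingers are on the robot side with tips at (322,265).

>>> carry_out:
  plan:
    - [0, 0, 25, 0]
    - [0, 0, 44, 0]
    - [0, 0, 44, 0]
    - [0, 0, 44, 0]

```text
time: 5.9
eef_pos: [364.0, -59.4, 52.5]
tcp_rot: [0.994, 0.11, -0.0, -0.0]
force: [1.0, -0.1, -0.3]
width: -0.0
grip_force: 0.0
```

>>> carry_out:
  plan:
    - [2, 1, 0, 0]
    - [4, 1, 0, 0]
    - [6, 1, 0, 0]
    - [7, 1, 0, 0]
    - [8, 1, 0, 0]
    - [9, 1, 0, 0]
    - [9, 1, 0, 0]

```text
time: 6.6
eef_pos: [372.1, -58.5, 52.2]
tcp_rot: [0.994, 0.11, -0.001, -0.0]
force: [-4.5, -2.2, 3.0]
width: -0.0
grip_force: 2.3
```

>>> carry_out:
  plan:
    - [0.5, 0, 0, 0]
    - [1, 0, 0, 0]
    - [1.5, 0, 0, 0]
    - [2, 0, 0, 0]
    - [2.5, 0, 0, 0]
    - [3, 0, 0, 0]
    - [3.5, 0, 0, 0]
    - [4, 0, 0, 0]
    - [4, 0, 0, 0]

```text
time: 7.5
eef_pos: [376.8, -57.5, 52.3]
tcp_rot: [0.994, 0.11, 0.0, -0.0]
force: [-0.6, -0.8, -1.1]
width: 0.1
grip_force: 0.2
```

>>> carry_out:
  plan:
    - [0.4, 0, 0, 0]
    - [0.8, 0, 0, 0]
    - [1.2, 0, 0, 0]
    - [1.6, 0, 0, 0]
    - [2, 0, 0, 0]
    - [2, 0, 0, 0]

```text
time: 8.1
eef_pos: [378.7, -57.2, 52.4]
tcp_rot: [0.994, 0.11, 0.0, 0.0]
force: [0.6, 0.1, -0.2]
width: -0.1
grip_force: 0.0
```

```bash
python3 look.py
```

```text
t 8.1 tcp [378.7 -57.2  52.4] slot -11.1 lat -0.2 F [ 0.64  0.07 -0.24] F.e 0.64
cap 1089 [320.27 232.38] [295 221  51  23] front/back slot [np.float64(20.3), np.float64(8.6)]
cap 439 [320.33 252.03] [296 248  50  10] front/back slot [np.float64(6.5), np.float64(1.1)]
marks [np.float64(-75.4), np.float64(-0.2), np.float64(-0.1), np.float64(11.8), np.float64(12.0), np.float64(23.9), np.float64(35.6), np.float64(35.9), np.float64(47.8), np.float64(48.0), np.float64(59.7), np.float64(59.9), np.float64(71.8), np.float64(71.9)]
```

>>> carry_out:
  plan:
    - [0.3, 0, 0, 0]
    - [0.6, 0, 0, 0]
    - [0.6, 0, 0, 0]

```text
time: 8.45
eef_pos: [379.1, -57.0, 52.4]
tcp_rot: [0.994, 0.11, 0.0, 0.0]
force: [0.5, -0.4, -0.3]
width: 0.0
grip_force: 0.0
```

```bash
python3 look.py|grep -v marks
```

```text
t 8.45 tcp [379.1 -57.   52.4] slot -10.7 lat -0.2 F [ 0.52 -0.37 -0.3 ] F.e 0.42
cap 1062 [320.18 224.84] [295 214  51  22] front/back slot [np.float64(24.1), np.float64(13.3)]
cap 444 [320.48 244.98] [296 241  50  10] front/back slot [np.float64(10.7), np.float64(5.4)]
```

First click reached. On to the second.

>>> carry_out:
  plan:
    - [1.5, 0, 0, 0]
    - [3, 0, 0, 0]
    - [4.5, 0, 0, 0]
    - [5.5, 0, 0, 0]
    - [6.2, 0, 0, 0]
    - [7, 0, 0, 0]
    - [7.8, 0, 0, 0]
    - [8.5, 0, 0, 0]
    - [9.2, 0, 0, 0]
    - [10, 0, 0, 0]
    - [10.6, 0, 0, 0]
    - [10.6, 0, 0, 0]

```text
time: 9.7
eef_pos: [389.8, -54.6, 52.4]
tcp_rot: [0.994, 0.11, 0.0, -0.0]
force: [-0.5, 0.2, -0.8]
width: -0.0
grip_force: 0.0
```

```bash
python3 look.py|grep -v marks
```

```text
t 9.7 tcp [389.8 -54.6  52.4] slot 0.2 lat -0.2 F [-0.53  0.2  -0.84] F.e -0.48
cap 1089 [320.43 232.4 ] [296 221  50  23] front/back slot [np.float64(31.6), np.float64(20.0)]
cap 441 [320.5  252.04] [296 248  50  10] front/back slot [np.float64(17.9), np.float64(12.5)]
```

Still in contact near the crest (cap at about 18.8).

>>> carry_out:
  plan:
    - [0.4, 0, 0, 0]
    - [0.8, 0, 0, 0]
    - [0.8, 0, 0, 0]

```text
time: 10.05
eef_pos: [390.3, -54.5, 52.4]
tcp_rot: [0.994, 0.11, 0.0, 0.0]
force: [0.4, 0.3, 0.0]
width: -0.4
grip_force: 0.0
```

```bash
python3 look.py|grep -v marks
```

```text
t 10.05 tcp [390.3 -54.5  52.4] slot 0.8 lat -0.2 F [0.38 0.27 0.03] F.e 0.43
cap 1085 [320.35 232.4 ] [296 221  50  23] front/back slot [np.float64(32.2), np.float64(20.6)]
cap 437 [320.4  251.97] [296 248  50  10] front/back slot [np.float64(18.5), np.float64(13.1)]
```

>>> carry_out:
  plan:
    - [0.3, 0, 0, 0]
    - [0.6, 0, 0, 0]
    - [0.6, 0, 0, 0]

```text
time: 10.4
eef_pos: [390.8, -54.4, 52.3]
tcp_rot: [0.994, 0.11, 0.0, 0.0]
force: [0.4, 0.9, -0.0]
width: -0.2
grip_force: 0.0
```

```bash
python3 look.py|grep -v marks
```

```text
t 10.4 tcp [390.8 -54.4  52.3] slot 1.2 lat -0.2 F [ 0.37  0.87 -0.04] F.e 0.55
cap 1062 [320.27 224.84] [295 214  51  22] front/back slot [np.float64(36.1), np.float64(25.2)]
cap 442 [320.48 244.97] [296 241  50  10] front/back slot [np.float64(22.7), np.float64(17.4)]
```

Second click (24). Now the third.

>>> carry_out:
  plan:
    - [1.5, 0, 0, 0]
    - [3, 0, 0, 0]
    - [4.5, 0, 0, 0]
    - [5.5, 0, 0, 0]
    - [6.2, 0, 0, 0]
    - [7, 0, 0, 0]
    - [7.8, 0, 0, 0]
    - [8.5, 0, 0, 0]
    - [9.2, 0, 0, 0]
    - [10, 0, 0, 0]
    - [10.8, 0, 0, 0]
    - [10.8, 0, 0, 0]

```text
time: 11.65
eef_pos: [401.7, -52.0, 52.4]
tcp_rot: [0.994, 0.11, 0.001, 0.0]
force: [-0.3, 0.7, -0.2]
width: 0.3
grip_force: 0.0
```

>>> carry_out:
  plan:
    - [0.3, 0, 0, 0]
    - [0.6, 0, 0, 0]
    - [0.6, 0, 0, 0]

```text
time: 11.95
eef_pos: [402.1, -51.9, 52.4]
tcp_rot: [0.994, 0.11, 0.0, 0.0]
force: [0.4, -0.4, 0.1]
width: -0.1
grip_force: 0.0
```

```bash
python3 look.py|grep -v marks
```

```text
t 11.95 tcp [402.1 -51.9  52.4] slot 12.8 lat -0.3 F [ 0.43 -0.41  0.06] F.e 0.32
cap 1040 [320.06 232.78] [295 221  51  23] front/back slot [np.float64(44.2), np.float64(32.6)]
cap 428 [320.57 251.87] [296 248  50   9] front/back slot [np.float64(30.5), np.float64(25.7)]
```

>>> carry_out:
  plan:
    - [0.3, 0, 0, 0]
    - [0.6, 0, 0, 0]
    - [0.6, 0, 0, 0]

```text
time: 12.3
eef_pos: [402.5, -51.8, 52.3]
tcp_rot: [0.994, 0.11, 0.0, 0.0]
force: [0.9, -0.2, 0.5]
width: -0.0
grip_force: 0.0
```

```bash
python3 look.py|grep -v marks
```

```text
t 12.3 tcp [402.5 -51.8  52.3] slot 13.2 lat -0.2 F [ 0.92 -0.24  0.48] F.e 0.85
cap 1014 [320.03 225.31] [295 214  51  22] front/back slot [np.float64(48.1), np.float64(37.2)]
cap 444 [320.43 244.98] [296 241  50  10] front/back slot [np.float64(34.7), np.float64(29.4)]
```

The cap is in the third click (36). Retract, lift and move over the button.

>>> carry_out:
  plan:
    - [-3, 0, 0, 0]
    - [-6, 0, 0, 0]
    - [-6, 0, -30, 0]
    - [-6, 0, -60, 0]
    - [-6, 40, -60, 0]
    - [13, 80, -60, 0]
    - [13, 80, -60, 0]
    - [13, 80, -60, 0]

```text
time: 13.15
eef_pos: [432.3, -127.4, 112.0]
tcp_rot: [0.994, 0.109, -0.0, -0.0]
force: [0.0, 0.7, -0.3]
width: -0.2
grip_force: 0.0
```

```bash
cat > btn.py <<'E'
from plant import status, imaging
from h import *
import sys
D0=np.array([389.5,-54.5]);e=np.array([np.cos(.225),np.sin(.225)]);n=np.array([-e[1],e[0]])
s=status.sense();d=imaging.get_image("wrist");f=d["frame"];W=lambda uv,z:wray(d,s["eef_pos"],s["tcp_rot"],uv,z)
h=cv2.cvtColor(f,cv2.COLOR_RGB2HSV);H,S,V=[h[...,i].astype(int) for i in range(3)]
p=s["eef_pos"][:2]-D0;print(s["time"],s["eef_pos"].round(1),"slot,lat",p@e,p@n,s["force"].round(1))
for nm,m,zs in(("cap",(H>5)&(H<25)&(S>150)&(V>90),(66,)),("btn",(H>45)&(H<80)&(S>120),(50,56,60))):
  for a,c,b in cents(m):
    if a>100:
      print(nm,a,c,b)
      for z in zs:
        q=W(c,z)[:2]-D0;print(z,(q@e).round(1),(q@n).round(1),"across",np.linalg.norm(W((b[0]-.5,c[1]),z)-W((b[0]+b[2]-.5,c[1]),z)).round(1))
cv2.imwrite("pics/"+sys.argv[1],f[:,:,::-1])
E
python3 btn.py w4.png
```

```text
13.15 [ 432.3 -127.4  112. ] slot,lat 25.439157332207802 -80.61392909807662 [ 0.   0.7 -0.3]
cap 307 [205.63 207.6 ] [190 202  32  12]
66 40.9 -2.0 across 24.1
cap 189 [207.42 219.47] [192 215  31   9]
66 32.2 -2.1 across 23.7
btn 1597 [320.68 226.  ] [299 203  45  47]
50 20.6 -80.1 across 32.4
56 23.3 -80.2 across 31.5
60 25.1 -80.2 across 30.8
```

View pics/w4.png

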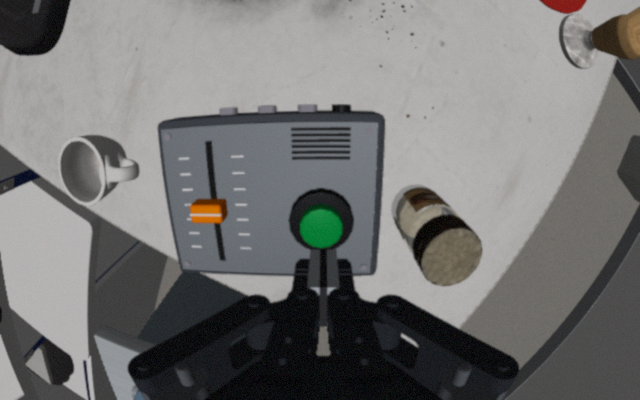

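The fader's white line at (208,214) is level with the 4th pair of marks. The green button at (320,226) is directly under the fingertip path, and the cup and jar haven't moved.

>>> carry_out:
  plan:
    - [0, 0, 25, 0]
    - [0, 0, 40, 0]
    - [0, 0, 43, 0]
    - [0, 0, 45, 0]
    - [0, 0, 47, 0]
    - [0, 0, 48, 0]
    - [0, 0, 48, 0]

```text
time: 13.9
eef_pos: [432.9, -127.0, 64.9]
tcp_rot: [0.994, 0.11, 0.0, 0.0]
force: [-0.3, 1.4, 1.8]
width: 0.0
grip_force: 1.3
```

>>> carry_out:
  plan:
    - [0, 0, 1, 0]
    - [0, 0, 2, 0]
    - [0, 0, 3, 0]
    - [0, 0, 3, 0]

```text
time: 14.3
eef_pos: [433.0, -127.1, 61.6]
tcp_rot: [0.994, 0.11, 0.0, 0.0]
force: [0.7, 2.4, 4.9]
width: -0.0
grip_force: 2.2
```

>>> carry_out:
  plan:
    - [0, 0, 1, 0]
    - [0, 0, 2, 0]
    - [0, 0, 2, 0]

```text
time: 14.6
eef_pos: [433.1, -127.2, 60.8]
tcp_rot: [0.994, 0.11, -0.0, -0.0]
force: [-4.0, 5.3, 17.8]
width: -0.0
grip_force: 8.5
```

>>> carry_out:
  plan:
    - [0, 0, 0.7, 0]
    - [0, 0, 1.4, 0]
    - [0, 0, 1.4, 0]

```text
time: 14.9
eef_pos: [433.2, -127.3, 60.6]
tcp_rot: [0.994, 0.11, -0.001, -0.0]
force: [-10.0, 7.6, 28.0]
width: 0.1
grip_force: 14.2
```

Bottomed out firmly. Release straight up.

>>> carry_out:
  plan:
    - [0, 0, -5, 0]
    - [0, 0, -10, 0]
    - [0, 0, -30, 0]
    - [0, 0, -70, 0]
    - [0, 0, -110, 0]
    - [0, 0, -110, 0]
    - [0, 0, -110, 0]

```text
time: 15.6
eef_pos: [432.6, -127.3, 168.1]
tcp_rot: [0.994, 0.11, 0.0, 0.001]
force: [-0.4, 0.5, -0.6]
width: -0.3
grip_force: 0.0
```

```bash
python3 btn.py w5.png
```

```text
15.6 [ 432.6 -127.3  168.1] slot,lat 25.79768893143689 -80.63204013019576 [-0.4  0.5 -0.6]
cap 223 [228.12 185.14] [215 181  27   9]
66 40.7 -1.7 across 24.3
cap 125 [228.8 194.9] [216 192  26   6]
66 32.0 -1.5 across 23.7
btn 1030 [320.9  200.15] [303 182  37  37]
50 21.3 -80.2 across 32.9
56 23.4 -80.2 across 32.2
60 24.8 -80.2 across 31.7
```

View pics/w5.png

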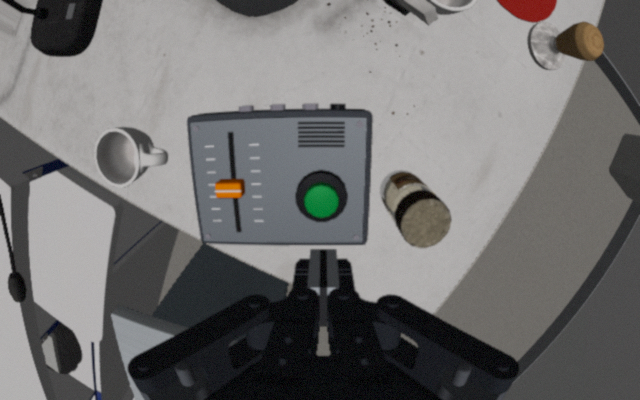

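The fader's line at (229,190) is still in the third click, the button at (321,200) is up again, and the cup and jar are in place. Nothing is touching the robot.

```bash
python3 -c "
from plant import sign_off
print(sign_off())"
```

```text
the job is handed in; nothing more can be done
None
```

The job is handed in at about 16 s of the 48 s allowed: I pushed the fader to its silent end, then up one click at a time to the third, where it stays, and then pressed the talk button fully down and let it spring back, with the cup and jar undisturbed in the last picture.

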